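Set the throttle valve two turns open

TASK

Set the big valve, the one with the upright crank handle on its handwheel: wind it shut, clockwise from above, until it comes up against its stop, then back it off exactly two full turns. Finish while still holding the crank handle gripped between the fingers with the wheel at rest, so that the setting cannot shift, and do not let go. Leave the small valve beside it and everything lying on the bench as they are.

Things in the scene. Friction and masses are not known exactly. Their poses are not given: they have to be found in the camera images.
- big_wheel (a joint): How far the big valve is open, in rad: 0 = closed, hard against its stop; grows as the wheel turns counterclockwise seen from above (one full turn = 6.283); other end of travel at 22. It stays where it is left; turning it takes about 2 N at the crank handle. It starts somewhere between half a turn and one and a quarter turns open, well short of two.
- big_axis (a point): Centre of the big valve's handwheel, on its upright turning axis, at the rim's mid-height (118 mm above the bench). Dark three-spoke wheel 133 mm across, rim 13 mm thick, on a brass valve body on a 150 mm square aluminium plate fixed to the bench. x points along the plate; at joint value 0 the crank handle stands in the +x direction of this frame from the axis.
- crank_mid (a point): Centre, half-way up, of the upright black crank handle on the big wheel's rim: 22 mm in diameter (24 mm at the top), 66 mm tall, 60 mm from the wheel's axis, its mid-height 160 mm above the bench and 42 mm above the rim's mid-height. It spins freely about its own upright axis, so it can be carried round in a circle by fingers that keep their direction. It does not come off.
- small_top (a point): Centre of the small valve's handwheel, 95 mm above the bench, 77 mm across, no crank handle; on a 120 mm plate fixed beside the big valve, on either side of it. To be left alone.
- small_rim (a point): A point on the small wheel's rim, at one spoke, 32 mm from its axis. To be left where it is.
- padlock: loose brass padlock 40 x 22 x 62 mm, near the big valve; origin under its middle; to be left alone
- flange: loose steel ring 60 mm across, 14 mm high, near the small valve; origin under its middle; to be left alone
- wrench: loose steel wrench lying on the bench; to be left alone
- cleaner: loose can 52 mm across, 110 mm high; origin under its middle; to be left alone
- earplugs: loose cardboard box 90 x 120 x 50 mm; origin under its middle; to be left alone
- glasses: loose safety glasses, about 135 x 135 x 40 mm; origin under its middle; to be left alone
- mug: loose steel cup 72 mm across, 80 mm high; origin under its middle; to be left alone
Things that resemble listed ones, but are neither listed nor needed, are in the scene too. What is shaped like the part that bears big_wheel but red is not meant.

How it is judged:
By the outcome, as a careful person would: the job done as asked, in the order asked, and still so for the second after the job is handed in, while the arm keeps its last pose, push and grip.
It also fails if it takes over 72 s, if anything falls off the work surface, if the arm or the gripper's body presses on something with over 40 N, if the wrist force passes 120 N, or if a joint passes its speed limit or range.

ROBOT

A 6-joint arm with a two-finger parallel gripper is mounted at the origin on the work surface. World frame = base frame: x ahead of the robot, y to its left, z up, the work surface at z = 0. Lengths are in m, angles in rad, forces in N, time in s.
With the tool pointing down it reaches from about 0.325 to 0.925 m from the base axis. Payload 3.1 kg.
Tool frame: the origin (TCP) lies between the finger pads; the fingertips stand 17 mm ahead of it and the grasp point (between the pads) lies 2 mm behind it; x points along the fingers, y is the direction in which the jaws open and shut, and the axes are right-handed (so a half turn about x gives the same grasp; the last joint's range is limited). The gripper opens to 85 mm and grips with 20 to 120 N. Pads are 22 mm wide; open, the fingers measure 114 mm over their backs; the gripper's body (76 mm by 85 mm) begins 54 mm behind the grasp point. The pads swing forward as they close: fully open they stand 13 mm farther back than shut.
Start: joints at [1.11, 0.217, 1.613, -0, 1.311, -0.112], TCP at [0.214, 0.587, 0.248] pointing down, gripper open.
Joint ranges: [-2.75, 2.75], [-0.78, 2.1], [0.31, 2.55], [-1.13, 4.27], [0.13, 2.63], [-2.58, 2.58]. Speed limits (rad/s): [2.79, 2.79, 3.14, 3.14, 3.14, 3.14].

INTERFACE

Orientations are given as a unit quaternion [x, y, z, w].
In Python, from station import monitor, vision, env gives the robot as it stands. The module is installed in compiled form; this text tells all that it offers.
- The arm moves only by the tool drive_tool, never from a script. Its argument "steps" is a list that holds one entry, the list of rows, each a list of 7 numbers: the shift along the tool's x, y, z in cm, then the turn, a rotation vector about the tool's x, y, z in rad, then the closure in counts, from 0 (fully open) to 255 (shut). A call has 1 to 20 rows; each row shifts and turns the commanded pose from where the row before left it, along the tool's axes as they then stand; what a row does not reach is not made up. A row lasts 1/8 s, in which the tool goes at most 62.5 mm and 10.7 degrees, less where a joint would pass 70% of its speed; a pose out of reach is approached as far as the arm can. A call is refused whole if a number of a shift passes 6.25 or a number of a turn 0.188, either way. A call with a gripper value outside its range is refused whole. The fingers move at their own pace and stop on an object; "newtons" is the grip in N (left out, the last holds). Time passes only in rows, so rows that do not move let the fingers close. It gives the time, the measured TCP pose, the force and the opening at its end, in the units of the state.
- monitor.sense(): the state, without advancing time (a new reading comes with each control period).
- vision.camera(name): name is "scene" or "top" or "wrist"; returns the picture (420x560x3 uint8, red, green, blue); there is no depth.
- vision.get_calibration(name): a dict with "camera_matrix" (3x3 intrinsics, pixels), "camera_from_world" (4x4, takes a point from world to camera coordinates); the wrist camera has in their place "mount" (4x4, takes a point from camera to tool coordinates, whose origin is the TCP and whose axes are the tool frame's). Camera axes: x right, y up, looking along -z (the intrinsics and any distortion apply to the point x, -y, -z); pixel columns grow to the right and rows downward; lengths in m; the calibration is good to about 2 mm. A picture is of the moment at which its call begins: read the wrist's pose just before it. get_calibration takes no time and is no camera call.
- env.job_done(): hands the job in, once; it reports no verdict.
The state is a dict: "time": time; "joints": joint angles; "joint_vel": joint speeds; "effort": joint torques, N m; "ee_pos": TCP position; "tool_rot": TCP orientation; "wrist_force": force on the tool from outside, world axes, zero at the start; "ft_torque": the same for the moment, N m; "gripper_width": finger opening in m.
Only numpy, scipy, OpenCV 4.12 (cv2) and the standard library are available. Lean on these libraries where they do the work, as an engineer would, in place of code of your own. Each camera call takes 0.05 s, during which the arm holds its last target. There are 200 camera calls.

## Working session

There is one attempt and no reset: what is moved stays moved. The work goes in short steps, Python scripts to look and compute and a tool call to move; the robot and the scene stay as the last step left them, time stands still between calls to the robot, and variables do not carry over. Pictures are saved under pics/ and viewed, about 8 in all and at most 12, crops included, and the job is handed in when it is done.

Besides the shell and the picture viewer there is one more tool, called after ">>>" as name([rows], argument=value, ...), one row to a line, values as JSON. drive_tool: Moves the arm, as the interface text tells. Its arguments: {"type":"object","properties":{"steps":{"type":"array"},"newtons":{"type":"number"}},"required":["steps"]}

```bash
mkdir -p pics; python3 - <<'E'
from station import monitor, vision, env
import cv2,numpy as np
print(monitor.sense())
for n in("scene","top"):
    im=vision.camera(n); cv2.imwrite(f"pics/{n}0.png",im[:,:,::-1])
    c=vision.get_calibration(n); print({k:np.round(v,4).tolist() if not isinstance(v,str) else v for k,v in c.items()})
print(vision.get_calibration("wrist"))
E
```

```text
{'time': 0.0, 'joints': array([ 1.10981706e+00,  2.17777825e-01,  1.61494357e+00,  3.11793017e-05,
        1.31131121e+00, -1.12232182e-01]), 'joint_vel': array([-0.00183075, -0.00099739,  0.00059535, -0.00039549,  0.00180794,
        0.00115062]), 'effort': array([-2.31897771e-03, -3.96844983e+01, -3.03850257e+01, -4.17223446e-04,
        9.91050823e-03,  4.93612191e-07]), 'ee_pos': array([0.2132143 , 0.58667312, 0.24694863]), 'tool_rot': array([ 0.12185507,  0.69663688, -0.12350397,  0.6961287 ]), 'wrist_force': array([ 0.36708863,  0.31725053, -0.65801966]), 'ft_torque': array([-0.02555385, -0.04256758, -0.05058634]), 'gripper_width': 0.08532339811791596}
{'camera_matrix': [[399.255, 0.0, 280.7056], [0.0, 399.255, 209.4774], [0.0, 0.0, 1.0]], 'camera_from_world': [[-0.7623, 0.6472, 0.0102, 0.3813], [-0.3785, -0.4584, 0.8041, 0.1367], [0.5251, 0.6091, 0.5944, -1.3864], [0.0, 0.0, 0.0, 1.0]]}
{'camera_matrix': [[542.0495, 0.0, 275.4154], [0.0, 542.0495, 213.5489], [0.0, 0.0, 1.0]], 'camera_from_world': [[0.0196, -0.9998, 0.0098, 0.0089], [0.9931, 0.0206, 0.1151, -0.5626], [-0.1152, 0.0075, 0.9933, -1.8508], [0.0, 0.0, 0.0, 1.0]]}
{'camera_matrix': array([[315.91659086,   0.        , 277.25308709],
       [  0.        , 315.91659086, 207.38737127],
       [  0.        ,   0.        ,   1.        ]]), 'mount': array([[-2.04353845e-03,  3.29302414e-01, -9.44222296e-01,
        -1.25974538e-01],
       [ 9.99997853e-01,  3.50010680e-04, -2.04218297e-03,
        -6.59357558e-04],
       [-3.42007895e-04, -9.44224442e-01, -3.29302422e-01,
        -8.53548922e-02],
       [ 0.00000000e+00,  0.00000000e+00,  0.00000000e+00,
         1.00000000e+00]])}
```

View pics/scene0.png

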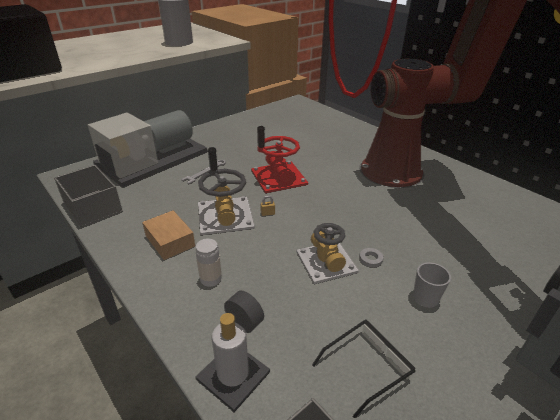

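View pics/top0.png

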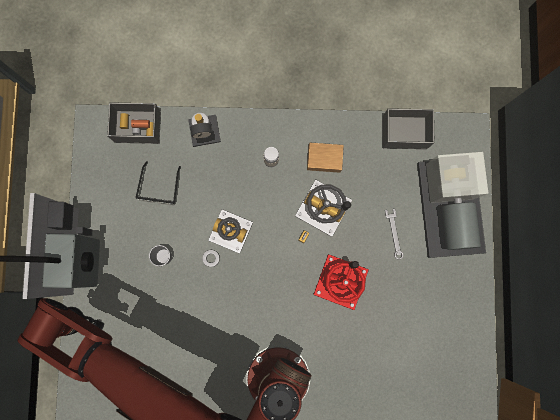

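The top view shows the dark wheel at about (326,204) with its black crank near (346,205). The red wheel at (343,281) is the decoy and the small crankless wheel is at (229,228). The dark one with a crank on the plain plate fits the description. Confirming in a crop.

```bash
cat > h.py <<'E'
import numpy as np,cv2
from scipy.spatial.transform import Rotation as R
from station import monitor,vision,env
def ray(name,uv,st=None):
    c=vision.get_calibration(name);K=c["camera_matrix"]
    d=np.linalg.inv(K)@[uv[0],uv[1],1]; d=np.array([d[0],-d[1],-d[2]])
    if name=="wrist":
        M=c["mount"];T=np.eye(4);T[:3,:3]=R.from_quat(st["tool_rot"]).as_matrix();T[:3,3]=st["ee_pos"];W=T@M
    else: W=np.linalg.inv(c["camera_from_world"])
    return W[:3,3],W[:3,:3]@d
def onz(name,uv,z,st=None):
    o,d=ray(name,uv,st);return o+d*(z-o[2])/d[2]
def proj(name,p,st=None):
    c=vision.get_calibration(name)
    if name=="wrist":
        T=np.eye(4);T[:3,:3]=R.from_quat(st["tool_rot"]).as_matrix();T[:3,3]=st["ee_pos"];C=np.linalg.inv(T@c["mount"])
    else: C=c["camera_from_world"]
    q=C[:3,:3]@p+C[:3,3];k=c["camera_matrix"]@[q[0],-q[1],-q[2]];return k[:2]/k[2]
E
python3 - <<'E'
from h import *
im=cv2.imread("pics/top0.png");s=cv2.imread("pics/scene0.png")
a=cv2.resize(im[160:260,280:380],None,fx=4,fy=4,interpolation=2)
b=cv2.resize(s[130:240,180:280],(400,440),interpolation=2)[:400]
cv2.imwrite("pics/crop1.png",np.hstack([a,b]))
print(onz("top",(326,204),.118),onz("top",(346,205),.193),onz("scene",(222,181),.118),onz("scene",(212,151),.193),onz("top",(229,228),.095))
E
```

```text
[ 0.58780184 -0.14671873  0.118     ] [ 0.5757306  -0.20290952  0.193     ] [ 0.58644897 -0.15025376  0.118     ] [ 0.58445564 -0.19143657  0.193     ] [0.50315913 0.1749335  0.095     ]
```

View pics/crop1.png

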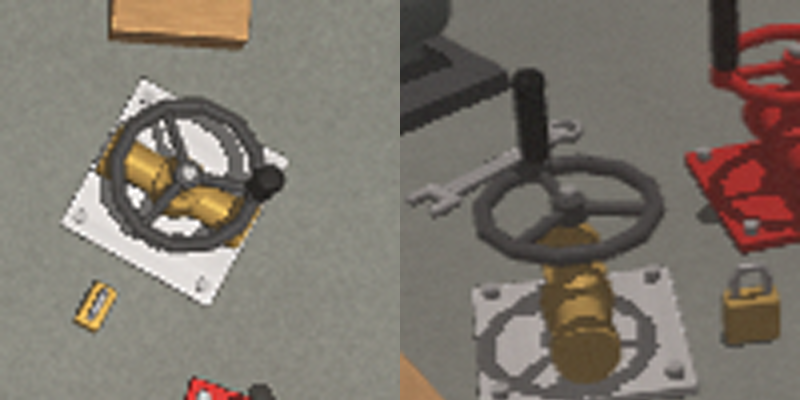

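The crop confirms it: dark grey wheel on a brass body and plain plate, with its handle at top-image pixel (346.5,205). Next I work out the approach shift in tool axes.

```bash
python3 - <<'E'
from h import *
print(onz("top",(325.4,203.4),.118),onz("top",(346.5,205),.193),onz("scene",(222.25,182),.118),onz("scene",(212,148.5),.193))
def tri(a,b):
    o1,d1=ray("top",a);o2,d2=ray("scene",b)
    A=np.c_[d1,-d2];t=np.linalg.lstsq(A,o2-o1,rcond=None)[0];return o1+d1*t[0],o2+d2*t[1]
print(tri((325.4,203.4),(222.25,182)),tri((346.5,205),(212,148.5)))
s=monitor.sense();M=R.from_quat(s["tool_rot"]).as_matrix();print(M.round(3))
print(M.T@(np.array([.58,-.198,.30])-s["ee_pos"])*100)
E
```

```text
[ 0.58977297 -0.1447041   0.118     ] [ 0.5757639 -0.2045043  0.193    ] [ 0.58876201 -0.14554132  0.118     ] [ 0.57669696 -0.203633    0.193     ]
(array([ 0.58965528, -0.14461794,  0.11885923]), array([ 0.58941992, -0.1444405 ,  0.1188092 ])) (array([ 0.57586011, -0.20460397,  0.19228616]), array([ 0.57606059, -0.20474664,  0.1923331 ]))
[[-0.001  0.342  0.94 ]
 [-0.002  0.94  -0.342]
 [-1.    -0.002 -0.   ]]
[ -5.17284617 -61.22301824  61.28434084]
```

>>> drive_tool([
  [[-0.5,-3.1,3.06,0,0,0,0],[-0.5,-3.1,3.06,0,0,0,0],[-0.5,-3.1,3.06,0,0,0,0],[-0.5,-3.1,3.06,0,0,0,0],[-0.5,-3.1,3.06,0,0,0,0],[-0.5,-3.1,3.06,0,0,0,0],[-0.5,-3.1,3.06,0,0,0,0],[-0.5,-3.1,3.06,0,0,0,0],[-0.5,-3.1,3.06,0,0,0,0],[-0.5,-3.1,3.06,0,0,0,0],[-0.3,-3.1,3.06,0,0,0,0],[0,-3.1,3.06,0,0,0,0],[0,-3.1,3.06,0,0,0,0],[0,-3.1,3.06,0,0,0,0],[0,-3.1,3.06,0,0,0,0],[0,-3.1,3.06,0,0,0,0],[0,-3.1,3.06,0,0,0,0],[0,-3.1,3.06,0,0,0,0],[0,-3.1,3.06,0,0,0,0],[0,-3.06,3.0,0,0,0,0]],
], newtons=60)

```text
time: 2.6
ee_pos: [0.5765, -0.2051, 0.3005]
tool_rot: [0.123, 0.697, -0.123, 0.696]
wrist_force: [0.6, -0.1, 0.7]
gripper_width: 0.0851
```

```bash
python3 - <<'E'
from h import *
s=monitor.sense();im=vision.camera("wrist");cv2.imwrite("pics/w1.png",im[:,:,::-1])
s=monitor.sense()
print(s["ee_pos"],s["joints"],R.from_quat(s["tool_rot"]).as_matrix().round(4),s["wrist_force"])
print(proj("wrist",np.array([.576,-.2045,.193]),s),proj("wrist",np.array([.5892,-.145,.118]),s))
E
```

```text
[ 0.57802256 -0.2102099   0.30023883] [-0.46116807  0.15748555  1.58455666 -0.00364866  1.39670089 -1.67932265] [[ 0.001   0.3448  0.9387]
 [-0.0045  0.9387 -0.3448]
 [-1.     -0.0039  0.0024]] [ 1.39325431 -3.37829202  0.08588584]
[283.95127539 207.26403786] [343.2440764  174.70709211]
```

View pics/w1.png

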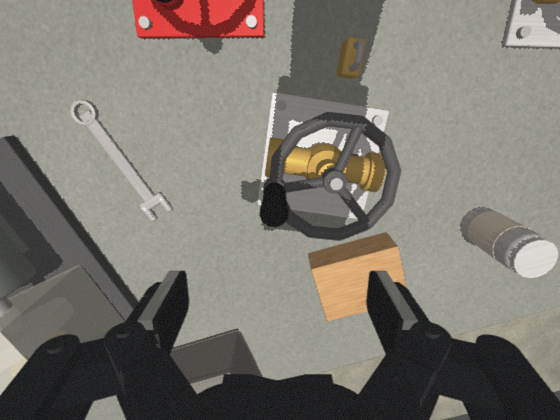

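The wrist view shows the crank near (274,205), the wheel hub at (336,183) and the open fingers at the bottom. The arm was still settling when I took it, so I'll re-measure at rest.

```bash
python3 - <<'E'
from h import *
for i in range(3): vision.camera("wrist")
s=monitor.sense();im=vision.camera("wrist")
g=im.max(2); m=(g<42).astype(np.uint8); m[260:]=0; m[:,:230]=0;m[:,320:]=0
n,l,st,c=cv2.connectedComponentsWithStats(m)
print(s["ee_pos"],s["joint_vel"].round(3),R.from_quat(s["tool_rot"]).as_matrix().round(4))
for i in range(1,n):
    if st[i][4]>80: print(st[i],c[i])
for nm,p in(("top",[.576,-.2045,.193]),("bot",[.576,-.2045,.127]),("hub",[.5892,-.145,.118])): print(nm,proj("wrist",np.array(p),s))
cv2.imwrite("pics/w2.png",cv2.resize(im[100:260,220:420,::-1],None,fx=4,fy=3.75,interpolation=2))
E
```

```text
[ 0.57600761 -0.20418781  0.30026326] [ 0.026 -0.027  0.022  0.003  0.003  0.   ] [[-1.800e-03  3.431e-01  9.393e-01]
 [ 1.400e-03  9.393e-01 -3.431e-01]
 [-1.000e+00  7.000e-04 -2.200e-03]]
[259 183  29  45 971] [273.32440783 206.28630278]
top [276.97876677 212.60284283]
bot [276.85162581 189.60209678]
hub [337.07581519 179.41893585]
```

View pics/w2.png

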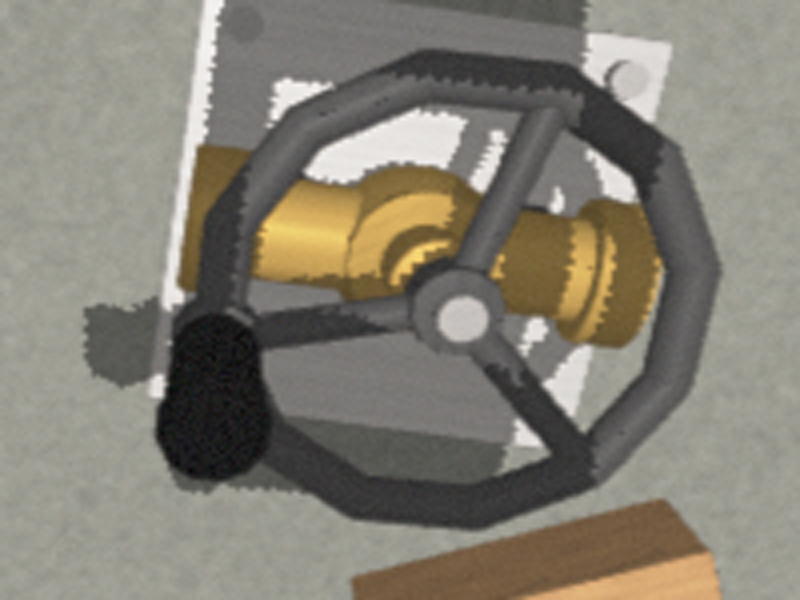

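>>> drive_tool([
  [[2,-0.2,0.05,0,0,0,0],[3,0,0,0,0,0,0],[3,0,0,0,0,0,0],[3,0,0,0,0,0,0],[2,0,0,0,0,0,0],[0.9,0,0,0,0,0,0],[0,0,0,0,0,0,0],[0,0,0,0,0,0,0]],
])

```text
time: 3.85
ee_pos: [0.5771, -0.2063, 0.1638]
tool_rot: [0.122, 0.695, -0.123, 0.697]
wrist_force: [0.2, 0.7, 0.3]
gripper_width: 0.0852
```

>>> drive_tool([
  [[0,0,0,0,0,0,255],[0,0,0,0,0,0,255],[0,0,0,0,0,0,255],[0,0,0,0,0,0,255],[0,0,0,0,0,0,255],[0,0,0,0,0,0,255],[0,0,0,0,0,0,255],[0,0,0,0,0,0,255]],
])

```text
time: 4.85
ee_pos: [0.576, -0.2078, 0.163]
tool_rot: [0.122, 0.696, -0.124, 0.697]
wrist_force: [-1.7, -5.2, 1.7]
gripper_width: 0.0206
```

```bash
python3 - <<'E'
from h import *
s=monitor.sense();im=vision.camera("wrist");cv2.imwrite("pics/w3.png",im[:,:,::-1])
print(s)
M=R.from_quat(s["tool_rot"]).as_matrix();print(M.round(4),M.T@s["wrist_force"])
E
```

```text
{'time': 4.85, 'joints': array([-0.45931781,  0.27343762,  1.71341256, -0.00330573,  1.15331358,
       -1.6798804 ]), 'joint_vel': array([ 1.01877975e-03,  9.09275087e-04, -9.49244164e-05, -3.48995126e-04,
       -4.88858393e-05, -2.55587270e-03]), 'effort': array([ 3.18687245e+00, -3.88016725e+01, -2.72227192e+01,  1.21991236e+00,
        7.66984862e-02, -9.17455967e-03]), 'ee_pos': array([ 0.57603925, -0.20778385,  0.16295738]), 'tool_rot': array([ 0.12156085,  0.69618845, -0.12389582,  0.69655899]), 'wrist_force': array([-1.65968953, -5.1953644 ,  1.72530972]), 'ft_torque': array([-0.57431353,  0.26368407, -0.03441203]), 'gripper_width': 0.020638155121044346}
[[-1.000e-04  3.419e-01  9.398e-01]
 [-3.300e-03  9.397e-01 -3.419e-01]
 [-1.000e+00 -3.200e-03  1.100e-03]] [-1.70783733 -5.45515602  0.21826285]
```

View pics/w3.png

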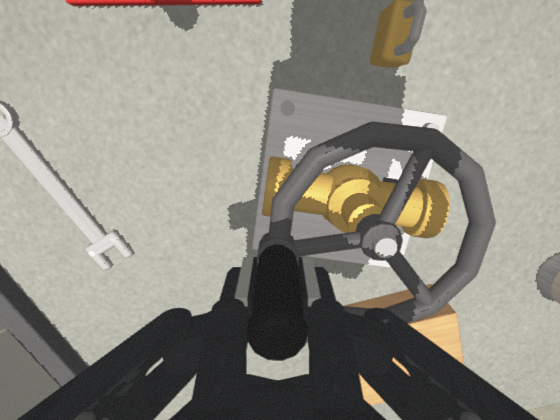

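The wrist picture shows the crank at (278,310) held between both pads, with an opening of 20.6 mm. The −5 N along tool y means the wheel centre is a few mm farther from the base than estimated. Printing an arc table for clockwise winding.

```bash
cat > arc.py <<'E'
import numpy as np,sys
p0,st,n=map(float,sys.argv[1:4]); p=p0
for i in range(int(n)):
    q=p+st;a,b=np.radians(p),np.radians(q)
    print([0,round(6*(np.cos(b)-np.cos(a)),2),round(6*(np.sin(b)-np.sin(a)),2),0,0,0,255],end=", ");p=q
print("\nend",p)
E
python3 arc.py 171.5 9 20
```

```text
[0, np.float64(-0.07), np.float64(-0.94), 0, 0, 0, 255], [0, np.float64(0.08), np.float64(-0.94), 0, 0, 0, 255], [0, np.float64(0.23), np.float64(-0.91), 0, 0, 0, 255], [0, np.float64(0.37), np.float64(-0.87), 0, 0, 0, 255], [0, np.float64(0.5), np.float64(-0.8), 0, 0, 0, 255], [0, np.float64(0.62), np.float64(-0.71), 0, 0, 0, 255], [0, np.float64(0.72), np.float64(-0.61), 0, 0, 0, 255], [0, np.float64(0.81), np.float64(-0.48), 0, 0, 0, 255], [0, np.float64(0.87), np.float64(-0.35), 0, 0, 0, 255], [0, np.float64(0.92), np.float64(-0.21), 0, 0, 0, 255], [0, np.float64(0.94), np.float64(-0.07), 0, 0, 0, 255], [0, np.float64(0.94), np.float64(0.08), 0, 0, 0, 255], [0, np.float64(0.91), np.float64(0.23), 0, 0, 0, 255], [0, np.float64(0.87), np.float64(0.37), 0, 0, 0, 255], [0, np.float64(0.8), np.float64(0.5), 0, 0, 0, 255], [0, np.float64(0.71), np.float64(0.62), 0, 0, 0, 255], [0, np.float64(0.61), np.float64(0.72), 0, 0, 0, 255], [0, np.float64(0.48), np.float64(0.81), 0, 0, 0, 255], [0, np.float64(0.35), np.float64(0.87), 0, 0, 0, 255], [0, np.float64(0.21), np.float64(0.92), 0, 0, 0, 255], 
end 351.5
```

>>> drive_tool([
  [[0,-0.22,-0.94,0,0,0,255],[0,0.08,-0.94,0,0,0,255],[0,0.23,-0.91,0,0,0,255],[0,0.37,-0.87,0,0,0,255],[0,0.5,-0.8,0,0,0,255],[0,0.62,-0.71,0,0,0,255],[0,0.72,-0.61,0,0,0,255],[0,0.81,-0.48,0,0,0,255],[0,0.87,-0.35,0,0,0,255],[0,0.92,-0.21,0,0,0,255],[0,0,0,0,0,0,255],[0,0,0,0,0,0,255]],
], newtons=80)

```text
time: 6.4
ee_pos: [0.5292, -0.1344, 0.1629]
tool_rot: [0.124, 0.696, -0.121, 0.697]
wrist_force: [0.5, 2.4, 5.9]
gripper_width: 0.0208
```

```bash
cat > st.py <<'E'
from h import *
s=monitor.sense();M=R.from_quat(s["tool_rot"]).as_matrix()
c=np.array([.588,-.149]);d=s["ee_pos"][:2]-c
print(s["time"],s["ee_pos"].round(4),"F tool",(M.T@s["wrist_force"]).round(1),"r",np.hypot(*d).round(4),"phi",(70-np.degrees(np.arctan2(d[1],d[0])))%360,"yaw",np.degrees(np.arctan2(M[1,1],M[0,1])).round(2),s["gripper_width"], "q6",s["joints"][5].round(2))
E
python3 st.py
```

```text
6.4 [ 0.5292 -0.1344  0.1629] F tool [-5.9  2.4 -0.4] r 0.0605 phi 263.9385740894925 yaw 70.04 0.020811914310334634 q6 -1.6
```

>>> drive_tool([
  [[0,0.94,-0.07,0,0,0,255],[0,0.94,0.08,0,0,0,255],[0,0.91,0.23,0,0,0,255],[0,0.87,0.37,0,0,0,255],[0,0.8,0.5,0,0,0,255],[0,0.71,0.62,0,0,0,255],[0,0.61,0.72,0,0,0,255],[0,0.48,0.81,0,0,0,255],[0,0.35,0.87,0,0,0,255],[0,0,0,0,0,0,255],[0,0,0,0,0,0,255]],
])

```text
time: 7.78
ee_pos: [0.5912, -0.089, 0.163]
tool_rot: [0.122, 0.696, -0.123, 0.697]
wrist_force: [1.6, -4.5, 5.5]
gripper_width: 0.0206
```

```bash
python3 st.py; sed -i 's/round(6\*(np.cos(b)-np.cos(a)),2)/round(float(6*(np.cos(b)-np.cos(a))),2)/;s/round(6\*(np.sin(b)-np.sin(a)),2)/round(float(6*(np.sin(b)-np.sin(a))),2)/' arc.py; python3 arc.py 342.5 3 20
```

```text
7.775 [ 0.5912 -0.089   0.163 ] F tool [-5.5 -3.7  3. ] r 0.0601 phi 343.0390343446361 yaw 70.03 0.020623339681340235 q6 -1.49
[0, 0.09, 0.3, 0, 0, 0, 255], [0, 0.07, 0.31, 0, 0, 0, 255], [0, 0.05, 0.31, 0, 0, 0, 255], [0, 0.04, 0.31, 0, 0, 0, 255], [0, 0.02, 0.31, 0, 0, 0, 255], [0, 0.01, 0.31, 0, 0, 0, 255], [0, -0.01, 0.31, 0, 0, 0, 255], [0, -0.03, 0.31, 0, 0, 0, 255], [0, -0.04, 0.31, 0, 0, 0, 255], [0, -0.06, 0.31, 0, 0, 0, 255], [0, -0.08, 0.3, 0, 0, 0, 255], [0, -0.09, 0.3, 0, 0, 0, 255], [0, -0.11, 0.3, 0, 0, 0, 255], [0, -0.12, 0.29, 0, 0, 0, 255], [0, -0.14, 0.28, 0, 0, 0, 255], [0, -0.15, 0.27, 0, 0, 0, 255], [0, -0.17, 0.27, 0, 0, 0, 255], [0, -0.18, 0.26, 0, 0, 0, 255], [0, -0.19, 0.25, 0, 0, 0, 255], [0, -0.21, 0.24, 0, 0, 0, 255], 
end 402.5
```

>>> drive_tool([
  [[0,0.09,0.3,0,0,0,255],[0,0.07,0.31,0,0,0,255],[0,0.05,0.31,0,0,0,255],[0,0.04,0.31,0,0,0,255],[0,0.02,0.31,0,0,0,255],[0,0.01,0.31,0,0,0,255],[0,-0.01,0.31,0,0,0,255],[0,-0.03,0.31,0,0,0,255],[0,-0.04,0.31,0,0,0,255],[0,-0.06,0.31,0,0,0,255]],
])

```text
time: 9.02
ee_pos: [0.6186, -0.0976, 0.1629]
tool_rot: [0.123, 0.698, -0.123, 0.695]
wrist_force: [-4.1, -3.3, 7.8]
gripper_width: 0.0202
```

```bash
python3 st.py
```

```text
9.025 [ 0.6186 -0.0976  0.1629] F tool [-7.8 -4.5 -2.8] r 0.0598 phi 10.712898447440182 yaw 70.03 0.020241654933621532 q6 -1.49
```

>>> drive_tool([
  [[0,-0.08,0.3,0,0,0,255],[0,-0.09,0.3,0,0,0,255],[0,-0.11,0.3,0,0,0,255],[0,-0.12,0.29,0,0,0,255]],
])

```text
time: 9.52
ee_pos: [0.6283, -0.1049, 0.1629]
tool_rot: [0.123, 0.698, -0.122, 0.695]
wrist_force: [-4.5, -1.7, 8.7]
gripper_width: 0.0203
```

```bash
python3 st.py;python3 arc.py 384.5 9 8;python3 arc.py 456.5 3 14
```

```text
9.525 [ 0.6283 -0.1049  0.1629] F tool [-8.7 -3.2 -3.7] r 0.0597 phi 22.40837395795395 yaw 70.03 0.020300804303533097 q6 -1.5
[0, -0.46, 0.82, 0, 0, 0, 255], [0, -0.58, 0.74, 0, 0, 0, 255], [0, -0.69, 0.64, 0, 0, 0, 255], [0, -0.78, 0.53, 0, 0, 0, 255], [0, -0.85, 0.4, 0, 0, 0, 255], [0, -0.91, 0.26, 0, 0, 0, 255], [0, -0.93, 0.11, 0, 0, 0, 255], [0, -0.94, -0.03, 0, 0, 0, 255], 
end 456.5
[0, -0.31, -0.04, 0, 0, 0, 255], [0, -0.31, -0.06, 0, 0, 0, 255], [0, -0.3, -0.08, 0, 0, 0, 255], [0, -0.3, -0.09, 0, 0, 0, 255], [0, -0.3, -0.11, 0, 0, 0, 255], [0, -0.29, -0.12, 0, 0, 0, 255], [0, -0.28, -0.14, 0, 0, 0, 255], [0, -0.27, -0.15, 0, 0, 0, 255], [0, -0.27, -0.17, 0, 0, 0, 255], [0, -0.26, -0.18, 0, 0, 0, 255], [0, -0.25, -0.19, 0, 0, 0, 255], [0, -0.24, -0.21, 0, 0, 0, 255], [0, -0.23, -0.22, 0, 0, 0, 255], [0, -0.21, -0.23, 0, 0, 0, 255], 
end 498.5
```

>>> drive_tool([
  [[-0.1,-0.46,0.82,0,0,0,255],[0,-0.58,0.74,0,0,0,255],[0,-0.69,0.64,0,0,0,255],[0,-0.78,0.53,0,0,0,255],[0,-0.85,0.4,0,0,0,255],[0,-0.91,0.26,0,0,0,255],[0,-0.3,0.06,0,0,0,255],[0,-0.31,0.04,0,0,0,255],[0,-0.32,0.01,0,0,0,255],[0,-0.31,0.01,0,0,0,255],[0,-0.31,-0.01,0,0,0,255],[0,-0.32,-0.03,0,0,0,255]],
])

```text
time: 11.02
ee_pos: [0.6412, -0.1755, 0.163]
tool_rot: [0.123, 0.696, -0.123, 0.697]
wrist_force: [3.1, 0.4, -0.6]
gripper_width: 0.0202
```

```bash
python3 st.py
```

```text
11.025 [ 0.6412 -0.1755  0.163 ] F tool [0.6 1.4 2.8] r 0.0595 phi 96.44665307541285 yaw 70.01 0.0202142299906961 q6 -1.59
```

>>> drive_tool([
  [[0,-0.31,-0.04,0,0,0,255],[0,-0.31,-0.06,0,0,0,255],[0,-0.3,-0.08,0,0,0,255],[0,-0.3,-0.09,0,0,0,255],[0,-0.3,-0.11,0,0,0,255]],
])

```text
time: 11.65
ee_pos: [0.6394, -0.1785, 0.1632]
tool_rot: [0.13, 0.691, -0.116, 0.701]
wrist_force: [26.0, 26.6, -7.7]
gripper_width: 0.0201
```

```bash
python3 st.py; python3 arc.py 471.5 9 6; python3 arc.py 525.5 3 13
```

```text
11.65 [ 0.6394 -0.1785  0.1632] F tool [ 8.6 33.7 15.3] r 0.0593 phi 99.87306166025448 yaw 70.0 0.02014112908970291 q6 -1.62
[0, -0.85, -0.41, 0, 0, 0, 255], [0, -0.77, -0.54, 0, 0, 0, 255], [0, -0.68, -0.65, 0, 0, 0, 255], [0, -0.57, -0.75, 0, 0, 0, 255], [0, -0.44, -0.83, 0, 0, 0, 255], [0, -0.31, -0.89, 0, 0, 0, 255], 
end 525.5
[0, -0.07, -0.31, 0, 0, 0, 255], [0, -0.05, -0.31, 0, 0, 0, 255], [0, -0.04, -0.31, 0, 0, 0, 255], [0, -0.02, -0.31, 0, 0, 0, 255], [0, -0.01, -0.31, 0, 0, 0, 255], [0, 0.01, -0.31, 0, 0, 0, 255], [0, 0.03, -0.31, 0, 0, 0, 255], [0, 0.04, -0.31, 0, 0, 0, 255], [0, 0.06, -0.31, 0, 0, 0, 255], [0, 0.08, -0.3, 0, 0, 0, 255], [0, 0.09, -0.3, 0, 0, 0, 255], [0, 0.11, -0.3, 0, 0, 0, 255], [0, 0.12, -0.29, 0, 0, 0, 255], 
end 564.5
```

The tangential force jumped to 34 N at φ ≈ 99.9, a world angle of −29.9°. That matches one of the plate's edge directions, so it is the stop. I'll relax the push to read the stop angle under light load.

>>> drive_tool([
  [[0,0.3,0.11,0,0,0,255],[0,0.3,0.09,0,0,0,255],[0,0.2,0.05,0,0,0,255],[0,0,0,0,0,0,255],[0,0,0,0,0,0,255]],
])

```text
time: 12.28
ee_pos: [0.6399, -0.1779, 0.1631]
tool_rot: [0.125, 0.695, -0.12, 0.698]
wrist_force: [10.7, 9.4, -2.1]
gripper_width: 0.0202
```

```bash
python3 st.py; python3 - <<'E'
from h import *
im=vision.camera("top"); cv2.imwrite("pics/top2.png",cv2.resize(im[150:260,270:390,::-1],(720,600),interpolation=2))
# plate orientation from the first picture
im=cv2.imread("pics/top0.png");m=(im.min(2)>165).astype(np.uint8);m[:160]=0;m[260:]=0;m[:,:285]=0;m[:,380:]=0
pts=cv2.findNonZero(m);r=cv2.minAreaRect(pts);b=cv2.boxPoints(r)
w=np.array([onz("top",p,.01) for p in b]);print(r)
for i in range(4):
    d=w[(i+1)%4]-w[i];print(np.hypot(*d[:2]).round(4),np.degrees(np.arctan2(d[1],d[0])).round(2))
print(w.mean(0))
E
```

```text
12.275 [ 0.6399 -0.1779  0.1631] F tool [ 2.2 12.4  6.8] r 0.0594 phi 99.10364855948377 yaw 70.04 0.0201683407000017 q6 -1.61
((323.00140380859375, 219.30514526367188), (52.99078369140625, 62.226314544677734), 29.47588539123535)
0.2212 -28.37
0.1869 -118.72
0.2202 151.04
0.1846 61.6
[ 0.54868281 -0.14773035  0.01      ]
```

View pics/top2.png

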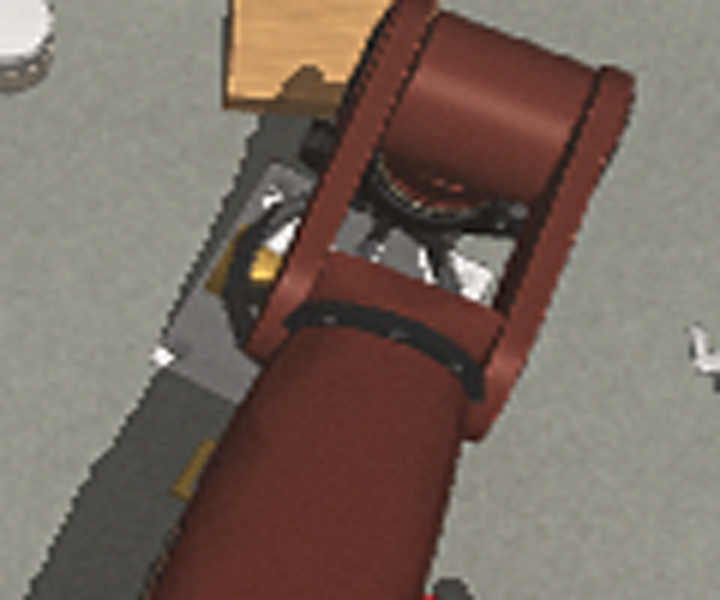

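The top view shows the crank now near the plate's −29° direction (mostly hidden by the arm). The plate edge measures −28.7°, and the stop extrapolates to φ0 ≈ 98.7, a world angle of −28.7°, so the two agree. Now backing off two turns.

```bash
python3 arc.py 103.5 -9 20
```

```text
[0, 0.93, 0.15, 0, 0, 0, 255], [0, 0.94, 0.0, 0, 0, 0, 255], [0, 0.93, -0.15, 0, 0, 0, 255], [0, 0.9, -0.29, 0, 0, 0, 255], [0, 0.84, -0.43, 0, 0, 0, 255], [0, 0.76, -0.55, 0, 0, 0, 255], [0, 0.67, -0.67, 0, 0, 0, 255], [0, 0.55, -0.76, 0, 0, 0, 255], [0, 0.43, -0.84, 0, 0, 0, 255], [0, 0.29, -0.9, 0, 0, 0, 255], [0, 0.15, -0.93, 0, 0, 0, 255], [0, 0.0, -0.94, 0, 0, 0, 255], [0, -0.15, -0.93, 0, 0, 0, 255], [0, -0.29, -0.9, 0, 0, 0, 255], [0, -0.43, -0.84, 0, 0, 0, 255], [0, -0.55, -0.76, 0, 0, 0, 255], [0, -0.67, -0.67, 0, 0, 0, 255], [0, -0.76, -0.55, 0, 0, 0, 255], [0, -0.84, -0.43, 0, 0, 0, 255], [0, -0.9, -0.29, 0, 0, 0, 255], 
end -76.5
```

>>> drive_tool([
  [[0,0.93,0.15,0,0,0,255],[0,0.94,0.0,0,0,0,255],[0,0.93,-0.15,0,0,0,255],[0,0.9,-0.29,0,0,0,255],[0,0.84,-0.43,0,0,0,255],[0,0.76,-0.55,0,0,0,255],[0,0.67,-0.67,0,0,0,255],[0,0.55,-0.76,0,0,0,255],[0,0.43,-0.84,0,0,0,255],[0,0.29,-0.9,0,0,0,255],[0,0.15,-0.93,0,0,0,255],[0,0.0,-0.94,0,0,0,255],[0,-0.15,-0.93,0,0,0,255],[0,-0.29,-0.9,0,0,0,255],[0,-0.43,-0.84,0,0,0,255],[0,-0.55,-0.76,0,0,0,255],[0,-0.67,-0.67,0,0,0,255],[0,-0.76,-0.55,0,0,0,255],[0,-0.84,-0.43,0,0,0,255],[0,-0.9,-0.29,0,0,0,255]],
])

```text
time: 14.82
ee_pos: [0.5381, -0.1146, 0.1631]
tool_rot: [0.124, 0.695, -0.122, 0.698]
wrist_force: [6.8, -2.0, -5.9]
gripper_width: 0.0202
```

```bash
python3 st.py
```

```text
14.825 [ 0.5381 -0.1146  0.1631] F tool [5.9 0.5 7.1] r 0.0606 phi 284.6315315410327 yaw 69.99 0.020246959522436197 q6 -1.56
```

>>> drive_tool([
  [[0,-0.93,-0.15,0,0,0,255],[0,-0.94,0.0,0,0,0,255],[0,-0.93,0.15,0,0,0,255],[0,-0.9,0.29,0,0,0,255],[0,-0.84,0.43,0,0,0,255],[0,-0.76,0.55,0,0,0,255],[0,-0.67,0.67,0,0,0,255],[0,-0.55,0.76,0,0,0,255],[0,-0.43,0.84,0,0,0,255],[0,-0.29,0.9,0,0,0,255],[0,-0.15,0.93,0,0,0,255],[0,0.0,0.94,0,0,0,255],[0,0.15,0.93,0,0,0,255],[0,0.29,0.9,0,0,0,255],[0,0.43,0.84,0,0,0,255],[0,0.55,0.76,0,0,0,255],[0,0.67,0.67,0,0,0,255],[0,0.76,0.55,0,0,0,255],[0,0.84,0.43,0,0,0,255],[0,0.9,0.29,0,0,0,255]],
])

```text
time: 17.32
ee_pos: [0.6381, -0.1812, 0.1631]
tool_rot: [0.123, 0.696, -0.123, 0.697]
wrist_force: [-1.1, -2.1, -4.7]
gripper_width: 0.0203
```

```bash
python3 st.py
```

```text
17.325 [ 0.6381 -0.1812  0.1631] F tool [ 4.7 -2.4 -0.4] r 0.0595 phi 102.70074033357551 yaw 70.02 0.020299867264333346 q6 -1.6
```

One turn done, with commanded and measured angles in agreement. Second turn:

>>> drive_tool([
  [[0,0.93,0.15,0,0,0,255],[0,0.94,0.0,0,0,0,255],[0,0.93,-0.15,0,0,0,255],[0,0.9,-0.29,0,0,0,255],[0,0.84,-0.43,0,0,0,255],[0,0.76,-0.55,0,0,0,255],[0,0.67,-0.67,0,0,0,255],[0,0.55,-0.76,0,0,0,255],[0,0.43,-0.84,0,0,0,255],[0,0.29,-0.9,0,0,0,255],[0,0.15,-0.93,0,0,0,255],[0,0.0,-0.94,0,0,0,255],[0,-0.15,-0.93,0,0,0,255],[0,-0.29,-0.9,0,0,0,255],[0,-0.43,-0.84,0,0,0,255],[0,-0.55,-0.76,0,0,0,255],[0,-0.67,-0.67,0,0,0,255],[0,-0.76,-0.55,0,0,0,255],[0,-0.84,-0.43,0,0,0,255],[0,-0.9,-0.29,0,0,0,255]],
])

```text
time: 19.82
ee_pos: [0.5384, -0.1143, 0.1632]
tool_rot: [0.124, 0.695, -0.122, 0.698]
wrist_force: [5.6, -1.4, -12.8]
gripper_width: 0.0202
```

>>> drive_tool([
  [[0,-0.93,-0.15,0,0,0,255],[0,-0.94,0.0,0,0,0,255],[0,-0.93,0.15,0,0,0,255],[0,-0.9,0.29,0,0,0,255],[0,-0.84,0.43,0,0,0,255],[0,-0.76,0.55,0,0,0,255],[0,-0.67,0.67,0,0,0,255],[0,-0.55,0.76,0,0,0,255],[0,-0.43,0.84,0,0,0,255],[0,-0.29,0.9,0,0,0,255],[0,-0.15,0.93,0,0,0,255],[0,0.0,0.94,0,0,0,255],[0,0.15,0.93,0,0,0,255],[0,0.29,0.9,0,0,0,255],[0,0.43,0.84,0,0,0,255],[0,0.55,0.76,0,0,0,255],[0,0.67,0.67,0,0,0,255],[0,0.76,0.55,0,0,0,255],[0,0.84,0.43,0,0,0,255],[0,0,0,0,0,0,255]],
])

```text
time: 22.32
ee_pos: [0.6332, -0.1878, 0.1632]
tool_rot: [0.123, 0.696, -0.122, 0.697]
wrist_force: [3.0, 0.7, -11.0]
gripper_width: 0.0201
```

```bash
python3 st.py; python3 arc.py 112.5 -3 6
```

```text
22.325 [ 0.6332 -0.1878  0.1632] F tool [11.   1.6  2.6] r 0.0595 phi 110.6313468478242 yaw 70.06 0.02007535254342808 q6 -1.62
[0, 0.29, 0.11, 0, 0, 0, 255], [0, 0.3, 0.1, 0, 0, 0, 255], [0, 0.3, 0.08, 0, 0, 0, 255], [0, 0.31, 0.07, 0, 0, 0, 255], [0, 0.31, 0.05, 0, 0, 0, 255], [0, 0.31, 0.03, 0, 0, 0, 255], 
end 94.5
```

>>> drive_tool([
  [[0.05,0.29,0.11,0,0,0,255],[0.05,0.3,0.1,0,0,0,255],[0,0.3,0.08,0,0,0,255],[0,0.31,0.07,0,0,0,255],[0,0,0,0,0,0,255],[0,0,0,0,0,0,255],[0,0,0,0,0,0,255],[0,0,0,0,0,0,255]],
])

```text
time: 23.32
ee_pos: [0.6397, -0.1786, 0.1631]
tool_rot: [0.123, 0.696, -0.122, 0.697]
wrist_force: [-1.5, 2.1, -0.7]
gripper_width: 0.0202
```

```bash
python3 st.py
```

```text
23.325 [ 0.6397 -0.1786  0.1631] F tool [ 0.7  1.4 -2.1] r 0.0596 phi 99.77609681321029 yaw 70.01 0.020155215409591094 q6 -1.6
```

>>> drive_tool([
  [[0,0.11,0.02,0,0,0,255],[0,0,0,0,0,0,255],[0,0,0,0,0,0,255],[0,0,0,0,0,0,255],[0,0,0,0,0,0,255],[0,0,0,0,0,0,255]],
])

```text
time: 24.08
ee_pos: [0.64, -0.1782, 0.163]
tool_rot: [0.123, 0.696, -0.123, 0.697]
wrist_force: [-4.4, -0.1, 4.9]
gripper_width: 0.0203
```

```bash
python3 st.py; python3 - <<'E'
from h import *
im=vision.camera("wrist");s=vision.camera("scene")
cv2.imwrite("pics/fin.png",np.hstack([cv2.resize(im,(400,300)),cv2.resize(s,(400,300))])[:,:,::-1])
E
python3 st.py
```

```text
24.075 [ 0.64   -0.1782  0.163 ] F tool [-4.9 -1.6 -4.1] r 0.0596 phi 99.26403637393253 yaw 70.01 0.020297606222805704 q6 -1.6
24.175 [ 0.6401 -0.1781  0.163 ] F tool [-5.5 -1.2 -5. ] r 0.0596 phi 99.19437016869112 yaw 70.02 0.020397486094803675 q6 -1.6
```

View pics/fin.png

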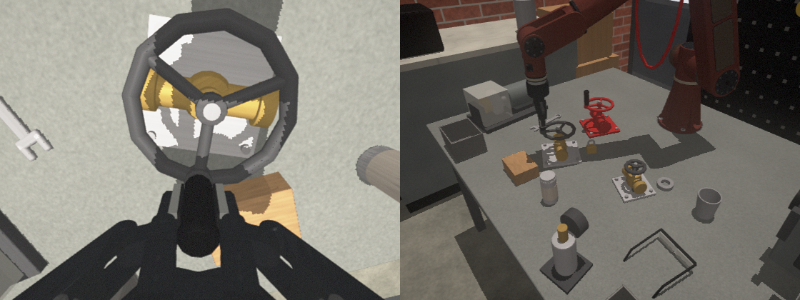

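The picture shows the crank still gripped at (198,215) and the small valve, padlock and other items where they were. About 0.5° is left to correct, so one last nudge.

>>> drive_tool([
  [[0,0.06,0.01,0,0,0,255],[0,0,0,0,0,0,255],[0,0,0,0,0,0,255],[0,0,0,0,0,0,255],[0,0,0,0,0,0,255],[0,0,0,0,0,0,255],[0,0,0,0,0,0,255],[0,0,0,0,0,0,255]],
])

```text
time: 25.18
ee_pos: [0.6404, -0.1775, 0.163]
tool_rot: [0.123, 0.696, -0.123, 0.697]
wrist_force: [-4.7, 0.6, 5.7]
gripper_width: 0.02
```

```bash
python3 st.py; python3 -c "
from station import env;print(env.job_done())"
```

```text
25.175 [ 0.6404 -0.1775  0.163 ] F tool [-5.7 -1.1 -4.6] r 0.0596 phi 98.53784452395728 yaw 70.02 0.019989603089240894 q6 -1.6
the job is handed in; nothing more can be done
None
```

I wound the big valve clockwise to its stop, backed it off two full turns counterclockwise, and handed the job in at 25.2 s with the crank handle still gripped.

- **Stop:** about 290° of clockwise winding brought it up against a hard stop, where the force along the turn rose to about 34 N. The stop angle worked out at −28.7° in the world frame, which agrees with the plate edge measured at about −28.7°.
- **Final setting:** the crank angle in my working frame reads 98.5°, against 98.65° at the stop, so two turns to within about 0.2°. Both readings are from the tool position, since the crank's own angle was not measured separately in the images. The stop value is extrapolated to no load from two loaded readings.
- **Grip and rest:** the last check showed the handle held at 20 mm opening with about 7 N on the wrist.
- **Other items:** in the last camera view, taken just before a final 0.6 mm nudge, the small valve and loose objects looked unmoved. I did not measure their positions.

No check failed. The gripping force did show my first estimate of the wheel centre was about 4 mm off, and I corrected it before winding.

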